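Hang the depth display on the dive console

TASK

Park the small display from the table on the wooden wedge, face out and keyhole end up with its foot at the lip, and let go of it to change your grip. Then put its keyhole's big hole over the screw head on the sloping console, draw it down while still holding it until the screw sits at the end of the narrow slot, and let go, so that it hangs upright and flat. Leave the mug, wrench and brass fitting where they are.

Things in the scene. Friction and masses are not known exactly. Their poses are not given: they have to be found in the camera images.
- display: Depth display, 0.2-0.4 kg: dark steel plate 130 x 54 x 4 (x -65 to 65) with a grey flat-sided housing in front of its lower part (x -65 to 13, full width, front at z 40); bare top part has the keyhole. Origin mid plate's back face; +x to its top (keyhole) end, z out of its front, y across. Starts flat on the table, face up, top end away from the robot (yaw up to 0.5 rad).
- hole (a point): Centre of the keyhole's big hole (24 across, octagonal) on the display's back face, at display x 30. It runs on towards the top end as a slot 11 wide that ends at x 55.5. Axes as the display.
- slot_seat (a point): Where the screw's axis lies when home at the slot's end: display x 51.5 on its back face, 21.5 from the hole's centre. Axes as the display.
- panel: Console's sloping face, 280 wide, 190 long, 65 deg to the table. Origin on the face at the screw's axis, 165 up the slope; +x up the slope, z out of it to the robot, y left. Screw along z: shank 8 dia, 10 long, then head 17 dia, 5 thick. Gauges 58 dia, 14 proud at x -20, y +-105; knobs 12 proud at x -85, |y| over 78. At home display axes match, slot_seat at this origin, back on face.
- wedge_face: Sloping face of the wooden wedge, 64 wide, 30 deg to the table, rising away from the robot. Origin on the face where a parked display's origin lies; +x up the slope, z out of it, y left; face from x -76 to 73. Lip 10 proud at the low end, its upper side at x -66.5 (1.5 to spare below a display parked with matching axes). Wedge and display stand left and right of the console, either way round.
- mug: White mug, 80 across, 80 high, bystander. Origin at the centre of its base.
- wrench: Steel wrench lying on the table beside the console, bystander. Origin at its underside, x along it.
- fitting: Brass hose fitting standing on the table in front of the console, 34 across, 42 high, bystander. Origin at the centre of its base.
Things that resemble listed ones, but are neither listed nor needed, are in the scene too. There is more than one size of the display; the job needs the larger. What is shaped like the part that bears wedge_face but purple is not meant.

How it is judged:
By the outcome, as a careful person would: the job done as asked, in the order asked, and still so for the second after the job is handed in, with the robot touching nothing.
It also fails if it takes over 64 s, if anything falls off the work surface, if the arm or the gripper's body presses on something with over 40 N, if the wrist force passes 120 N, or if a joint passes its speed limit or range.

ROBOT

A 7-joint arm with a two-finger parallel gripper is mounted at the origin on the work surface. World frame = base frame: x ahead of the robot, y to its left, z up, the work surface at z = 0. Lengths are in m, angles in rad, forces in N, time in s.
With the tool pointing down it reaches from about 0.4 to 0.85 m from the base axis. Payload 4.5 kg.
Tool frame: the origin (TCP) lies on the centre line of the jaws, within the pads' length; the fingertips stand 17 mm ahead of it and the grasp point (between the pads) lies 2 mm behind it (r.tip_reach is the distance from the TCP to the fingertips, in m); z points along the fingers, y is the line along which they close (so a half turn about z gives the same grasp; the last joint's range is limited). The gripper opens to 88 mm and grips with 3 to 60 N. Pads are 18 mm wide; open, the fingers measure 123 mm over their backs; the gripper's body (75 mm by 187 mm) begins 45 mm behind the grasp point.
Start: joints at [-1.258, 0.689, -0.195, 1.565, 0.157, 0.902, -0.215], TCP at [0.172, 0.601, 0.256] pointing down, gripper open.
Joint ranges: [-3.01, 3.01], [-0.46, 2.08], [-1.47, 1.51], [0.13, 2.56], [-1, 4.14], [0.04, 2.09], [-2.66, 2.66]. Speed limits (rad/s): [2.57, 2.57, 3.14, 3.14, 3.14, 3.14, 3.14].

INTERFACE

Orientations are given as a unit quaternion [x, y, z, w].
In Python, from plant import r gives the robot as it stands.
- The arm moves only by the tool step_arm, never from a script. Its argument "steps" is a list of rows, each a list of 7 numbers: the shift along the tool's x, y, z in cm, then the turn, a rotation vector about the tool's x, y, z in degrees, then the gripper's target within -1 to 1 (shut at 1, half-way at 0, fully open at -1). A call has 1 to 8 rows; each row shifts and turns the commanded pose from where the row before left it, along the tool's axes as they then stand; what a row does not reach is not made up. A row lasts 1/8 s, in which the tool goes at most 62.5 mm and 10.7 degrees, less where a joint would pass 70% of its speed; a pose out of reach is approached as far as the arm can. A call with a gripper value outside its range is refused whole. The fingers move at their own pace and stop on an object; "force" is the grip in N (left out, the last holds). Time passes only in rows, so rows that do not move let the fingers close. It gives the time, the measured TCP pose, the force, the opening and the grip force at its end, in the units of the state.
- r.get_state(): the state, without advancing time (a new reading comes with each control period).
- r.snapshot(name): name is "scene" or "top"; returns a dict with "pixels" (480x640x3 uint8, red, green, blue), "fx", "fy", "cx", "cy" (pixels), "cam_to_world" (4x4, takes a point from camera to world coordinates). Camera axes: x right, y down, z forward; pixel columns grow to the right and rows downward; lengths in m; the calibration is good to about 2 mm. A picture is of the moment at which its call begins. There is no depth.
- r.finish_job(): hands the job in; it is judged then, once.
The state is a dict: "clock": time; "q": joint angles; "qd": joint speeds; "joint_torque": joint torques, N m; "tool_pos": TCP position; "eef_rot": TCP orientation; "contact_force": force on the tool from outside, world axes, zero at the start; "moment": the same for the moment, N m; "opening": opening from 0.0 (shut) to 1.0 (fully open); "finger_force": force on a finger pad.
Only numpy, scipy, OpenCV 4.12 (cv2) and the standard library are available. Lean on these libraries where they do the work, as an engineer would, in place of code of your own. Each camera call takes 0.05 s, during which the arm holds its last target. There are 200 camera calls.

## Working session

There is one attempt and no reset: what is moved stays moved. The work goes in short steps, Python scripts to look and compute and a tool call to move; the robot and the scene stay as the last step left them, time stands still between calls to the robot, and variables do not carry over. Pictures are saved under pics/ and viewed, at most 10 in all, crops included, and the job is handed in when it is done.

Besides the shell and the picture viewer there is one more tool, called after ">>>" by a JSON object that holds its "method" and its "body". step_arm: Moves the arm, as the interface text tells. Its arguments: {"type":"object","properties":{"steps":{"type":"array","items":{"type":"array","items":{"type":"number"}}},"force":{"type":"number"}},"required":["steps"]}

```bash
mkdir -p pics; ls; python3 - <<'E'
from plant import r
import cv2,pickle
d={}
for n in("scene","top"):
    s=r.snapshot(n);d[n]=s
    cv2.imwrite(f"pics/{n}0.png",s["pixels"][:,:,::-1])
    print(n,s["fx"],s["fy"],s["cx"],s["cy"],s["cam_to_world"])
pickle.dump(d,open("snap0.pkl","wb"))
print(r.get_state(),r.tip_reach)
E
```

```text
pics
scene 496.9217370158361 496.9217370158361 321.3795769964744 237.3467008907893 [[ 0.81446453  0.35584677 -0.45828005  0.93402358]
 [ 0.58019715 -0.49359794  0.64786753 -0.68745529]
 [ 0.00433548 -0.7935579  -0.6084793   0.73512842]
 [ 0.          0.          0.          1.        ]]
top 483.0125876071863 483.0125876071863 312.82843040400525 245.11738842062732 [[-0.02891827 -0.99886803  0.03776766  0.40142772]
 [-0.99919955  0.02993136  0.02653996 -0.01702344]
 [-0.02764036 -0.03696994 -0.99893405  1.18810789]
 [ 0.          0.          0.          1.        ]]
{'clock': 0.1, 'q': array([-1.25820971,  0.68991114, -0.19455126,  1.5662469 ,  0.15731377,
        0.90252726, -0.21510301]), 'qd': array([ 0.00031304, -0.00346384, -0.00046013, -0.00208224, -0.00171484,
       -0.00053713,  0.00141264]), 'joint_torque': array([-3.72080496e-03, -5.28487444e+01, -1.27190776e+00, -1.53834611e+01,
       -5.26090153e-02,  1.96980422e-03,  3.59341936e-05]), 'tool_pos': array([0.17186983, 0.60032754, 0.2549823 ]), 'eef_rot': array([ 1.38889420e-01,  9.90307532e-01, -8.46835810e-04, -5.91762665e-05]), 'contact_force': array([-1.11146283,  0.00813253,  0.2388659 ]), 'moment': array([-0.02039448, -0.05729263,  0.03397341]), 'finger_force': 0.0, 'opening': 0.996207490771328} 0.017
```

View pics/scene0.png

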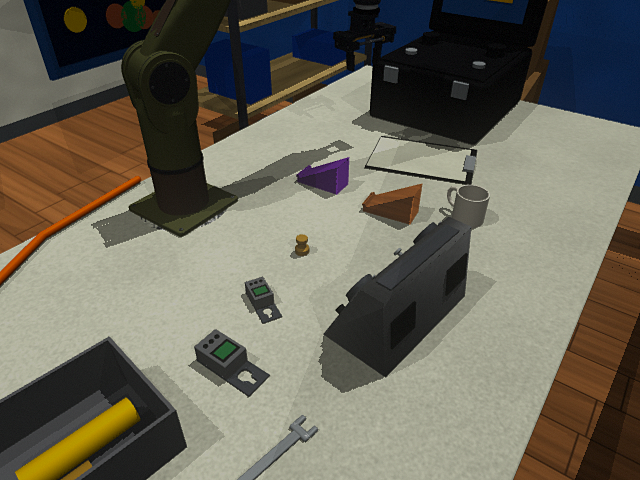

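View pics/top0.png

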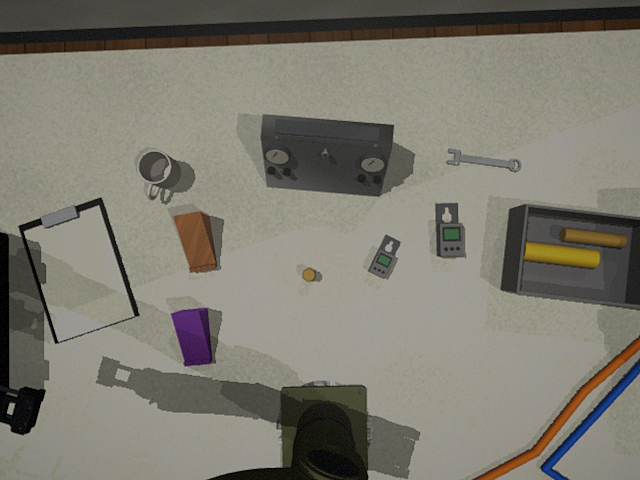

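Candidates: displays at top (450,230) and (384,257). The first is visibly larger, so it fits. Wedges are at (195,240), brown wood, and (192,336), purple and not meant. I'll confirm in one enlarged crop.

```bash
cat > v.py <<'E'
import cv2,numpy as np,pickle
def comp(d,items,fn):
    C=np.zeros((600,800,3),np.uint8)
    for n,x,y,w,h,s,X,Y in items:
        c=cv2.resize(d[n]["pixels"][y:y+h,x:x+w],None,fx=s,fy=s,interpolation=cv2.INTER_CUBIC)
        c=np.clip(c.astype(float)*1.4,0,255).astype(np.uint8)
        H=min(c.shape[0],600-Y);W=min(c.shape[1],800-X);C[Y:Y+H,X:X+W]=c[:H,:W]
    cv2.imwrite(fn,C[:,:,::-1])
E
python3 - <<'E'
import pickle;from v import *
d=pickle.load(open("snap0.pkl","rb"))
comp(d,[("top",255,105,140,95,4,0,0),("top",426,195,54,75,4,570,0),("top",165,200,60,80,4,560,300),("scene",330,210,140,55,4,0,380)],"pics/c1.png")
comp(d,[("scene",320,210,160,90,4,0,0),("scene",185,320,90,80,4,0,360),("scene",350,175,80,60,5,380,340),("scene",320,290,40,60,4,640,0)],"pics/c2.png")
E
```

```text
(no output)
```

View pics/c1.png

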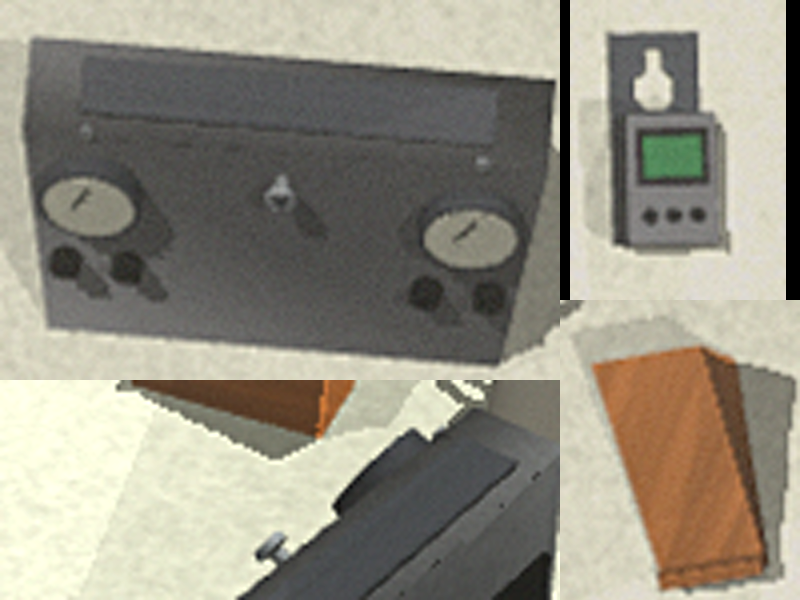

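View pics/c2.png

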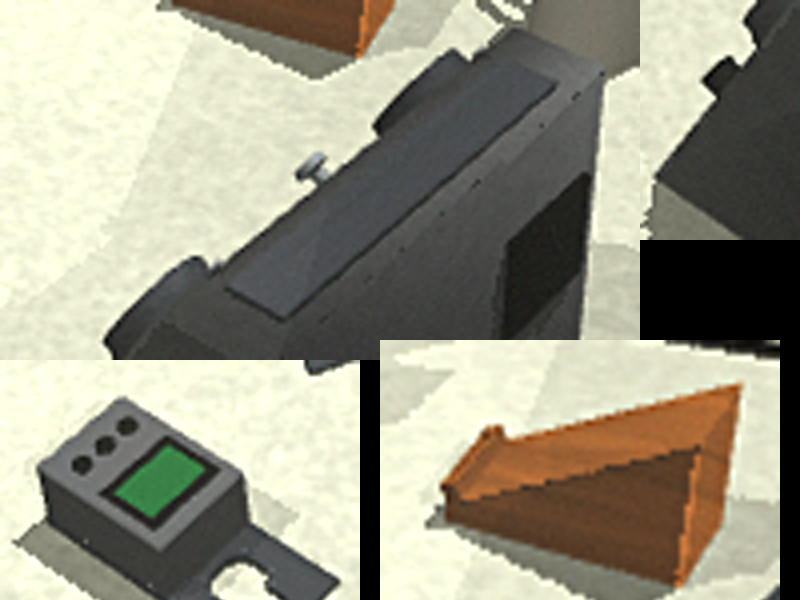

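Top crop: the larger display is at about (450,230), keyhole up. The brown wedge has its lip toward the robot, and the console screw head is at about (325,155). Next I fit poses from the keypoints.

```bash
cat >> v.py <<'E'
from scipy.optimize import least_squares
from scipy.spatial.transform import Rotation as R
def proj(s,P):
    M=np.linalg.inv(s["cam_to_world"]);c=P@M[:3,:3].T+M[:3,3]
    return np.c_[s["fx"]*c[:,0]/c[:,2]+s["cx"],s["fy"]*c[:,1]/c[:,2]+s["cy"]]
def px(lst,x0,y0,s,X,Y):  # crop px -> image px
    return [((u-X+.5)/s-.5+x0,(v-Y+.5)/s-.5+y0) for u,v in lst]
def fit(d,kp,p0,base,free=(1,1,1,1)):
    """kp: list (cam, local mm, pixel); pose = Rz(yaw)*base at x,y,z"""
    free=np.array(free,bool);p0=np.array(p0,float)
    def full(p): q=p0.copy();q[free]=p;return q
    def res(p):
        q=full(p);Rm=(R.from_euler('z',q[3])*base).as_matrix();o=[]
        for c,l,u in kp: o.append((proj(d[c],(Rm@(np.array(l)/1e3)+q[:3])[None])[0]-u))
        return np.array(o).ravel()
    f=least_squares(res,p0[free],loss='soft_l1');print(np.round(full(f.x),4));print(np.round(res(f.x).reshape(-1,2),1).tolist());return full(f.x)
E
cat > f.py <<'E'
from v import *
d=pickle.load(open("snap0.pkl","rb"))
T="top";S="scene"
def K(c,loc,pix): return [(c,l,np.array(p)) for l,p in zip(loc,pix)]
kd=K(T,[(65,27,4),(65,-27,4),(30,0,4),(55.5,0,4),(13,27,40),(13,-27,40),(-65,-27,40),(-65,27,40)],
 px([(608,33),(697,33),(653,90),(653,49),(627,113),(715,113),(722,247),(629,245)],426,195,4,570,0))
kd+=K(S,[(-65,27,40),(13,27,40),(13,-27,40),(-65,-27,40),(65,27,4)],px([(121,398),(242,473),(163,550),(40,467),(339,580)],185,320,4,0,360))
print("display");D=fit(d,kd,[.45,-.3,0,0],R.identity(),(1,1,1,1))
D=fit(d,kd,[.45,-.3,0,0],R.identity(),(1,1,0,1))
kw=K(T,[(73,32,0),(73,-32,0),(-66.5,32,0),(-66.5,-32,0)],px([(593,364),(703,347),(658,570),(765,553)],165,200,4,560,300))
kw+=K(S,[(73,32,0),(73,-32,0),(-66.5,32,0),(-66.5,-32,0)],px([(741,384),(700,448),(505,440),(460,499)],350,175,5,380,340))
print("wedge");W=fit(d,kw,[.4,.28,.05,0],R.from_euler('y',-30,degrees=True))
kp=K(T,[(-165,140,0),(-165,-140,0),(-20,105,14),(-20,-105,14),(0,0,15)],px([(48,327),(497,365),(88,207),(470,240),(279,203)],255,105,4,0,0))
kp+=K(S,[(0,0,12.5)],px([(311,166)],320,210,4,0,0))+K(S,[(-165,-140,0)],px([(655,182)],320,290,4,640,0))
print("panel");P=fit(d,kp,[.6,0,.15,0],R.from_euler('y',-65,degrees=True))
P2=fit(d,kp,[.6,0,.165*np.sin(np.radians(65)),0],R.from_euler('y',-65,degrees=True),(1,1,0,1))
E
python3 f.py
```

```text
display
[ 0.4747 -0.3145 -0.0021 -0.0084]
[[0.0, 0.3], [-0.0, -0.2], [0.3, 0.1], [-0.0, -0.1], [-0.6, 0.3], [0.3, -0.2], [-0.4, -0.8], [-0.1, 0.2], [0.3, -0.8], [1.0, -0.1], [-0.7, 0.6], [-1.3, 0.3], [0.1, -0.1]]
[ 0.4751 -0.3147  0.     -0.0069]
[[0.2, 0.1], [0.2, -0.5], [0.6, -0.2], [0.2, -0.3], [-0.4, 0.1], [0.6, -0.5], [-0.0, -1.0], [0.2, 0.0], [0.2, -1.4], [1.0, -0.8], [-0.7, -0.1], [-1.5, -0.3], [0.2, -0.7]]
wedge
[0.4619 0.2925 0.0487 0.1378]
[[0.3, 0.3], [-0.0, -0.1], [0.7, 0.2], [-0.4, 0.1], [0.1, 0.0], [-0.2, -0.5], [0.7, 0.2], [0.2, 0.2]]
panel
[ 0.6475 -0.0219  0.1477 -0.1171]
[[-0.1, 0.5], [0.4, 0.5], [0.0, 0.1], [-0.1, -0.3], [0.1, -0.3], [0.4, 0.7], [0.0, -0.8]]
[ 0.6473 -0.0221  0.1495 -0.1161]
[[-0.1, 0.5], [0.6, 0.3], [0.1, 0.0], [0.1, -0.5], [0.2, -0.4], [0.4, -0.1], [-0.1, -1.3]]
```

```bash
cat > h.py <<'E'
import sys,numpy as np
from scipy.spatial.transform import Rotation as R
Rx=lambda a:R.from_euler('y',a,degrees=True)
F={'D':([.4751,-.3147,0],R.from_euler('z',-.007)),
   'W':([.4619,.2925,.0487],R.from_euler('z',.1378)*Rx(-30)),
   'P':([.6474,-.022,.1486],R.from_euler('z',-.1166)*Rx(-65))}
def go(frame,loc,alpha,state=None,pr=True):
    """tool pose: TCP at loc (mm, in frame), tilted alpha deg from frame's normal; prints turn, then shift after that turn"""
    if state is None:
        from plant import r; state=r.get_state()
    o,Rf=F[frame]; Rt=Rf*Rx(alpha)*Rx(180); p=np.array(o)+Rf.apply(np.array(loc)/1e3)
    Rc=R.from_quat(state['eef_rot']);dp=p-state['tool_pos']
    print(frame,loc,alpha,'tcp',p.round(4),'turn',np.degrees((Rc.inv()*Rt).as_rotvec()).round(2),
      'shift after',(Rt.inv().apply(dp)*100).round(2),'before',(Rc.inv().apply(dp)*100).round(2),'world',(dp*100).round(2))
    return p,Rt
E
python3 - <<'E'
from h import *
from plant import r
print([a for a in dir(r) if a[0]!='_'])
go('D',(-25,0,200),0);go('D',(-25,0,23),0)
E
```

```text
['Unreachable', 'finish_job', 'get_state', 'snapshot', 'tip_reach']
D (-25, 0, 200) 0 tcp [ 0.4501 -0.3145  0.2   ] turn [-1.000e-01 -1.000e-02 -1.557e+01] shift after [-28.46 -91.29   5.5 ] before [-51.92 -80.29   5.64] world [ 27.82 -91.49  -5.5 ]
D (-25, 0, 23) 0 tcp [ 0.4501 -0.3145  0.023 ] turn [-1.000e-01 -1.000e-02 -1.557e+01] shift after [-28.46 -91.29  23.2 ] before [-51.91 -80.26  23.34] world [ 27.82 -91.49 -23.2 ]
```

>>> {"method": "step_arm", "body": {"steps": [[0, 0, 0, 0, 0, -7.8, -1], [0, 0, 0, 0, 0, -7.8, -1], [-4.5, -4, 0, 0, 0, 0, -1], [-4.5, -4, 0, 0, 0, 0, -1], [-4.5, -4, 0, 0, 0, 0, -1], [-4.5, -4, 0, 0, 0, 0, -1], [-4.5, -4, 0, 0, 0, 0, -1], [-4.5, -4, 0, 0, 0, 0, -1]]}}

```text
clock: 1.1
tool_pos: [0.4416, 0.3576, 0.2555]
eef_rot: [0.003, 1.0, -0.0, -0.0]
contact_force: [0.7, 0.5, -0.7]
opening: 1.002
finger_force: 0.0
```

>>> {"method": "step_arm", "body": {"steps": [[0, -5.5, 0, 0, 0, 0, -1], [0, -5.5, 0, 0, 0, 0, -1], [0, -5.5, 0, 0, 0, 0, -1], [0, -5.5, 0, 0, 0, 0, -1], [0, -5.5, 0, 0, 0, 0, -1], [0, -5.5, 0, 0, 0, 0, -1], [0, -5.5, 0, 0, 0, 0, -1], [0, -5.5, 0, 0, 0, 0, -1]]}}

```text
clock: 2.1
tool_pos: [0.4373, -0.0826, 0.2556]
eef_rot: [0.003, 1.0, 0.0, -0.0]
contact_force: [1.1, -0.3, 0.8]
opening: 0.997
finger_force: 0.0
```

>>> {"method": "step_arm", "body": {"steps": [[0, -5.5, 0, 0, 0, 0, -1], [0, -5.5, 0, 0, 0, 0, -1], [0, -5.5, 0, 0, 0, 0, -1], [0, -5, 0, 0, 0, 0, -1], [0, 0, 0, 0, 0, 0, -1]]}}

```text
clock: 2.72
tool_pos: [0.4347, -0.3006, 0.255]
eef_rot: [0.007, 1.0, -0.001, -0.0]
contact_force: [1.1, 0.4, -0.4]
opening: 1.001
finger_force: 0.0
```

```bash
python3 - <<'E'
from h import *
from plant import r
go('D',(-25,0,100),0);go('D',(-25,0,23),0);s=r.get_state();print(s['clock'],s['q'])
E
```

```text
D (-25, 0, 100) 0 tcp [ 0.4501 -0.3145  0.1   ] turn [-0.1  -0.05 -0.45] shift after [-1.55 -1.38 15.5 ] before [-1.58 -1.34 15.5 ] world [  1.54  -1.39 -15.5 ]
D (-25, 0, 23) 0 tcp [ 0.4501 -0.3145  0.023 ] turn [-0.1  -0.05 -0.45] shift after [-1.55 -1.38 23.2 ] before [-1.59 -1.33 23.2 ] world [  1.54  -1.39 -23.2 ]
2.725 [ 0.75762474  0.58127683 -0.38652824  1.85088221  0.30557211  0.76785195
  1.76248717]
```

>>> {"method": "step_arm", "body": {"steps": [[-0.8, -0.7, 5, 0, 0, -0.5, -1], [-0.8, -0.7, 5, 0, 0, 0, -1], [0, 0, 5, 0, 0, 0, -1], [0, 0, 4, 0, 0, 0, -1], [0, 0, 2, 0, 0, 0, -1], [0, 0, 1.2, 0, 0, 0, -1], [0, 0, 1, 0, 0, 0, -1], [0, 0, 0, 0, 0, 0, -1]]}}

```text
clock: 3.72
tool_pos: [0.4522, -0.3096, 0.0236]
eef_rot: [-0.001, 1.0, 0.0, -0.0]
contact_force: [-0.1, 0.3, 0.2]
opening: 1.002
finger_force: 0.0
```

>>> {"method": "step_arm", "body": {"steps": [[0, 0, 0, 0, 0, 0, 1], [0, 0, 0, 0, 0, 0, 1], [0, 0, 0, 0, 0, 0, 1], [0, 0, 0, 0, 0, 0, 1], [0, 0, 0, 0, 0, 0, 1], [0, 0, 0, 0, 0, 0, 1], [0, 0, 0, 0, 0, 0, 1]], "force": 35}}

```text
clock: 4.6
tool_pos: [0.4523, -0.3109, 0.0241]
eef_rot: [-0.001, 1.0, -0.001, 0.0]
contact_force: [-0.2, -3.7, 5.8]
opening: 0.612
finger_force: 34.9
```

```bash
python3 - <<'E'
from h import *
from plant import r
go('D',(-25,0,23),0);go('W',(-25,0,123),0)
E
```

```text
D (-25, 0, 23) 0 tcp [ 0.4501 -0.3145  0.023 ] turn [-0.08  0.04  0.48] shift after [ 0.22 -0.36  0.11] before [ 0.22 -0.36  0.11] world [-0.22 -0.36 -0.11]
W (-25, 0, 123) 0 tcp [0.3795 0.2811 0.1427] turn [ -2.13 -29.92  -7.61] shift after [-6.73 59.64 -9.81] before [  7.19  59.19 -11.95] world [-7.28 59.2  11.86]
```

>>> {"method": "step_arm", "body": {"steps": [[0, 0, -1, 0, 0, 0, 1], [0, 0, -3, 0, 0, 0, 1], [0, 0, -5, 0, 0, 0, 1], [0, 0, -5, 0, 0, 0, 1], [0, 0, -5, 0, 0, 0, 1], [0, 3, 0, 0, 0, 0, 1], [0, 5, 0, 0, 0, 0, 1], [0, 5, 0, 0, 0, 0, 1]]}}

```text
clock: 5.6
tool_pos: [0.4508, -0.1776, 0.2136]
eef_rot: [-0.001, 1.0, 0.001, -0.001]
contact_force: [0.9, 0.9, -2.3]
opening: 0.606
finger_force: 34.9
```

>>> {"method": "step_arm", "body": {"steps": [[0, 5.5, 0, 0, 0, 0, 1], [0, 5.5, 0, 0, 0, 0, 1], [0, 5.5, 0, 0, 0, 0, 1], [0, 5.5, 0, 0, 0, 0, 1], [0, 5.5, 0, 0, 0, 0, 1], [0, 5.5, 0, 0, 0, 0, 1], [0, 5.5, 0, 0, 0, 0, 1], [0, 5.5, 0, 0, 0, 0, 1]]}}

```text
clock: 6.6
tool_pos: [0.4491, 0.262, 0.2135]
eef_rot: [-0.002, 1.0, -0.0, -0.001]
contact_force: [0.6, -0.5, -2.3]
opening: 0.612
finger_force: 34.9
```

```bash
python3 - <<'E'
from h import *
from plant import r
go('W',(-22.8,0,84),0);s=r.get_state();print(s['q'],s['opening'],s['finger_force'])
E
```

```text
W (-22.8, 0, 84) 0 tcp [0.4007 0.284  0.11  ] turn [ -2.03 -30.09  -7.48] shift after [9.06 2.85 6.71] before [ 4.8   2.23 10.35] world [ -4.83   2.2  -10.34]
[-0.45554542  0.62116623 -0.25822947  1.9215327   0.25259574  0.63226836
  0.70209152] 0.6116285165212659 34.9179698433727
```

>>> {"method": "step_arm", "body": {"steps": [[1, 0.5, 0, -0.5, -7.5, -1.9, 1], [1, 0.5, 0, -0.5, -7.5, -1.9, 1], [1, 0.5, 0, -0.5, -7.5, -1.9, 1], [1, 0.5, 0, -0.5, -7.5, -1.9, 1], [0, 0, 0, 0, 0, 0, 1]]}}

```text
clock: 7.22
tool_pos: [0.4307, 0.2592, 0.2105]
eef_rot: [-0.039, 0.985, -0.013, 0.169]
contact_force: [-0.2, 0.1, -3.0]
opening: 0.609
finger_force: 34.9
```

```bash
python3 - <<'E'
from h import *
from plant import r
go('W',(-22.8,0,84),0);s=r.get_state();print(s['q'],s['opening'],s['finger_force'])
E
```

```text
W (-22.8, 0, 84) 0 tcp [0.4007 0.284  0.11  ] turn [ -3.64 -10.62  -2.43] shift after [7.3  2.87 7.39] before [5.95 3.09 8.43] world [ -3.     2.48 -10.05]
[-0.85811876  0.56195389  0.10953346  2.23469451  1.04949606  0.21642494
 -0.13864539] 0.6091119915507772 34.91887408308685
```

>>> {"method": "step_arm", "body": {"steps": [[0, 0.5, 0, -0.6, -1.8, -0.4, 1], [0, 0.5, 0, -0.6, -1.8, -0.4, 1], [0, 0.5, 0, -0.6, -1.8, -0.4, 1], [0, 0.5, 0, -0.6, -1.8, -0.4, 1], [0, 0.5, 0, -0.6, -1.8, -0.4, 1], [0, 0.5, 0, -0.6, -1.8, -0.4, 1]]}}

```text
clock: 7.98
tool_pos: [0.4315, 0.284, 0.211]
eef_rot: [-0.06, 0.966, 0.012, 0.252]
contact_force: [-0.4, -0.6, -2.1]
opening: 0.611
finger_force: 34.9
```

```bash
python3 - <<'E'
from h import *
from plant import r
go('W',(-22.8,0,84),0);s=r.get_state();print(s['q'],s['opening'],s['finger_force'])
E
```

```text
W (-22.8, 0, 84) 0 tcp [0.4007 0.284  0.11  ] turn [-0.82 -0.79 -0.54] shift after [7.69 0.43 7.22] before [7.59 0.46 7.32] world [ -3.08   0.   -10.1 ]
[-0.85816028  0.58237406 -0.03013065  2.33754752  1.96839157  0.39618643
 -1.11160439] 0.6112347657150008 34.91804575547576
```

>>> {"method": "step_arm", "body": {"steps": [[1.5, 0.1, 1.4, -0.2, -0.2, -0.1, 1], [1.5, 0.1, 1.4, -0.2, -0.2, -0.1, 1], [1.5, 0.1, 1.4, -0.2, -0.2, -0.1, 1], [1.5, 0.1, 1.4, -0.2, -0.2, -0.2, 1], [1.6, 0, 1.6, 0, 0, 0, 1], [0, 0, 0, 0, 0, 0, 1]]}}

```text
clock: 8.72
tool_pos: [0.4006, 0.2828, 0.1094]
eef_rot: [-0.067, 0.964, 0.016, 0.257]
contact_force: [-0.2, -0.2, -3.1]
opening: 0.609
finger_force: 34.9
```

```bash
python3 - <<'E'
from h import *
from v import *
from plant import r
go('W',(-22.8,0,24),0);s=r.get_state();print(s['q'],s['opening'],s['finger_force'])
d={n:r.snapshot(n) for n in("scene","top")};pickle.dump(d,open("snap1.pkl","wb"))
comp(d,[("scene",310,120,160,120,5,0,0)],"pics/c3.png")
E
```

```text
W (-22.8, 0, 24) 0 tcp [0.4305 0.2881 0.0581] turn [-0.22 -0.16  0.08] shift after [-0.06  0.12  5.96] before [-0.08  0.14  5.96] world [ 2.99  0.53 -5.13]
[-0.76315446  0.85891448 -0.29753723  2.47181003  2.26410041  0.79838279
 -1.52783947] 0.6088252118548219 34.91894577629864
```

View pics/c3.png

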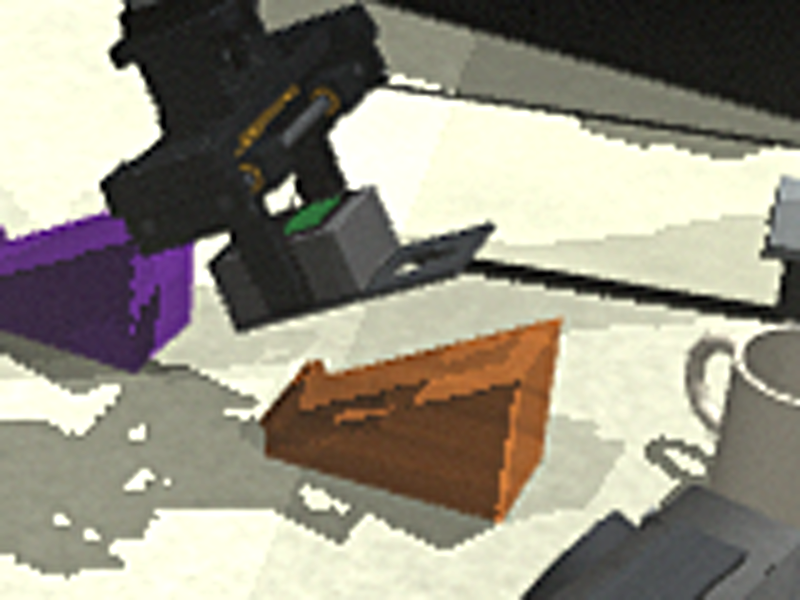

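```bash
python3 - <<'E'
from v import *
from h import Rx
from plant import r
d=pickle.load(open("snap1.pkl","rb"));s=r.get_state()
Rt=R.from_quat(s['eef_rot']);Rd=Rt*Rx(-180)
for gx in(-22.8,-20,-25.6):
    o=s['tool_pos']-Rd.apply([gx/1e3,0,.024])
    P=np.array([(-65,-27,0),(65,-27,0),(65,27,4),(13,27,40),(13,-27,40)])/1e3
    print(gx,((proj(d["scene"],Rd.apply(P)+o)-[310,120]+.5)*5-.5).round().tolist())
print("seen 240,330 470,267 493,224 376,187 306,250?")
E
```

```text
-22.8 [[240.0, 329.0], [462.0, 270.0], [497.0, 214.0], [378.0, 176.0], [337.0, 223.0]]
-20 [[236.0, 330.0], [457.0, 271.0], [492.0, 215.0], [374.0, 177.0], [332.0, 224.0]]
-25.6 [[245.0, 327.0], [467.0, 269.0], [502.0, 213.0], [383.0, 175.0], [342.0, 221.0]]
seen 240,330 470,267 493,224 376,187 306,250?
```

>>> {"method": "step_arm", "body": {"steps": [[-0.1, 0.05, 1.5, 0, 0, 0, 1], [-0.1, 0.05, 1.5, 0, 0, 0, 1], [-0.1, 0.04, 1.5, 0, 0, 0, 1], [0, 0, 0.8, 0, 0, 0, 1], [0, 0, 0.4, 0, 0, 0, 1], [0, 0, 0, 0, 0, 0, 1]]}}

```text
clock: 9.57
tool_pos: [0.4316, 0.2896, 0.0628]
eef_rot: [-0.067, 0.964, 0.018, 0.258]
contact_force: [-0.8, -0.6, -2.3]
opening: 0.61
finger_force: 34.9
```

```bash
python3 - <<'E'
from h import *
from plant import r
go('W',(-22.8,0,24),0);s=r.get_state();print(s['q'],R.from_quat(s['eef_rot']).inv().apply(s['contact_force']))
E
```

```text
W (-22.8, 0, 24) 0 tcp [0.4305 0.2881 0.0581] turn [-0.    0.03  0.01] shift after [ 0.35 -0.13  0.35] before [ 0.35 -0.13  0.35] world [-0.11 -0.14 -0.47]
[-0.71041636  0.97179055 -0.28793044  2.39916679  2.34707529  0.83801338
 -1.53074797] [ 1.93862586 -0.43239305  1.54301621]
```

>>> {"method": "step_arm", "body": {"steps": [[0.1, -0.1, 0.15, 0, 0, 0, 1], [0, 0, 0.1, 0, 0, 0, 1], [0, 0, 0.1, 0, 0, 0, 1], [0, 0, 0, 0, 0, 0, 1]]}}

```text
clock: 10.07
tool_pos: [0.4317, 0.2886, 0.0608]
eef_rot: [-0.067, 0.963, 0.018, 0.259]
contact_force: [-6.4, -2.2, 11.3]
opening: 0.611
finger_force: 34.9
```

```bash
python3 - <<'E'
from h import *
from plant import r
go('W',(-22.8,0,24),0);s=r.get_state();print(R.from_quat(s['eef_rot']).inv().apply(s['contact_force']))
E
```

```text
W (-22.8, 0, 24) 0 tcp [0.4305 0.2881 0.0581] turn [0.05 0.06 0.07] shift after [ 0.25 -0.03  0.17] before [ 0.25 -0.03  0.17] world [-0.13 -0.04 -0.27]
[  0.08072899  -1.28019319 -13.05272752]
```

>>> {"method": "step_arm", "body": {"steps": [[0.1, 0, -0.03, 0, 0, 0, 1], [0.1, 0, 0, 0, 0, 0, 1], [0.1, 0, 0, 0, 0, 0, 1], [0, 0, 0, 0, 0, 0, 1]]}}

```text
clock: 10.58
tool_pos: [0.4316, 0.2886, 0.0608]
eef_rot: [-0.066, 0.963, 0.018, 0.262]
contact_force: [-1.7, -1.6, 13.7]
opening: 0.608
finger_force: 34.9
```

```bash
python3 - <<'E'
from h import *
from plant import r
go('W',(-22.8,0,24),0);s=r.get_state();print(R.from_quat(s['eef_rot']).inv().apply(s['contact_force']))
E
```

```text
W (-22.8, 0, 24) 0 tcp [0.4305 0.2881 0.0581] turn [ 0.04  0.45 -0.01] shift after [ 0.24 -0.03  0.17] before [ 0.24 -0.03  0.17] world [-0.12 -0.04 -0.27]
[ -5.28524629  -1.31193564 -12.77449618]
```

>>> {"method": "step_arm", "body": {"steps": [[0.1, 0, -0.08, 0, 0, 0, 1], [0.1, 0, -0.05, 0, 0, 0, 1], [0.1, 0, 0, 0, 0, 0, 1], [0, 0, 0, 0, 0, 0, 1]]}}

```text
clock: 11.08
tool_pos: [0.4294, 0.2885, 0.0595]
eef_rot: [-0.066, 0.963, 0.018, 0.262]
contact_force: [4.2, -0.8, 9.8]
opening: 0.608
finger_force: 34.9
```

```bash
python3 - <<'E'
from h import *
from v import *
from plant import r
go('W',(-22.8,0,24),0);s=r.get_state();print(R.from_quat(s['eef_rot']).inv().apply(s['contact_force']))
d={n:r.snapshot(n) for n in("scene","top")};pickle.dump(d,open("snap2.pkl","wb"))
comp(d,[("scene",340,150,100,75,6,0,0),("top",165,190,70,95,4,520,220)],"pics/c4.png")
E
```

```text
W (-22.8, 0, 24) 0 tcp [0.4305 0.2881 0.0581] turn [ 0.02  0.48 -0.08] shift after [-0.02 -0.05  0.18] before [-0.02 -0.05  0.18] world [ 0.11 -0.04 -0.14]
[-8.51141986 -1.37455241 -6.40028767]
```

View pics/c4.png

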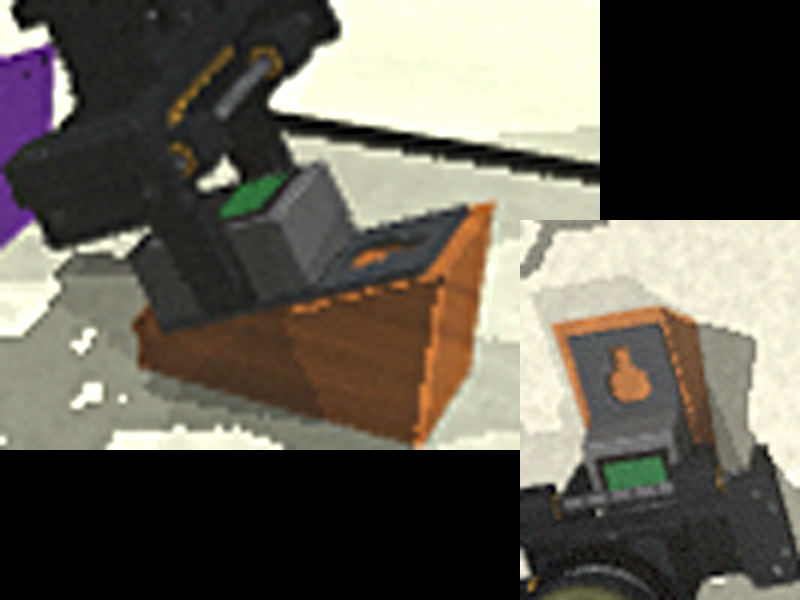

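The scene view shows the display flat on the brown wedge with its foot at the lip. In the top crop, the keyhole end is up. Releasing.

```bash
python3 - <<'E'
from h import *
from plant import r
s=r.get_state();Rd=F['W'][1];o=s['tool_pos']-Rd.apply([-.022,0,.024])
print(o)
open('h.py','a').write(f"F['K']=({o.round(4).tolist()},F['W'][1])\n")
E
```

```text
[0.46009512 0.29279031 0.04972725]
```

>>> {"method": "step_arm", "body": {"steps": [[0, 0, 0, 0, 0, 0, -1], [0, 0, 0, 0, 0, 0, -1], [0, 0, 0, 0, 0, 0, -1], [0, 0, 0, 0, 0, 0, -1], [0, 0, -1.5, 0, 0, 0, -1], [0, 0, -3, 0, 0, 0, -1], [0, 0, -3, 0, 0, 0, -1], [0, 0, -2, 0, 0, 0, -1]]}}

```text
clock: 12.18
tool_pos: [0.3783, 0.2812, 0.1417]
eef_rot: [-0.067, 0.963, 0.018, 0.259]
contact_force: [0.2, 0.2, 0.3]
opening: 1.002
finger_force: 0.0
```

```bash
python3 - <<'E'
from h import *
from plant import r
go('K',(-28,0,100),40);s=r.get_state();print(s['q'])
E
```

```text
K (-28, 0, 100) 40 tcp [0.3866 0.2826 0.1223] turn [ 0.05 40.05  0.06] shift after [-1.16  0.02  1.77] before [0.25 0.02 2.1 ] world [ 0.82  0.14 -1.94]
[-0.81087707  0.77448091 -0.30008106  2.51320354  2.20065619  0.76421521
 -1.52293257]
```

>>> {"method": "step_arm", "body": {"steps": [[-2, 0, -2, 0, 0, 0, -1], [-2, 0, -2, 0, 5, 0, -1], [0, 0, 0, 0, 5, 0, -1], [0, 0, 0, 0, 5, 0, -1], [0, 0, 0, 0, 5, 0, -1], [0, 0, 0, 0, 5, 0, -1], [0, 0, 0, 0, 5, 0, -1], [0, 0, 0, 0, 5, 0, -1]]}}

```text
clock: 13.18
tool_pos: [0.4035, 0.2807, 0.1943]
eef_rot: [-0.065, 0.997, -0.005, 0.036]
contact_force: [-1.0, -0.6, -1.1]
opening: 1.001
finger_force: 0.0
```

```bash
python3 - <<'E'
from h import *
from plant import r
go('K',(-28,0,100),40);s=r.get_state();print(s['q'])
E
```

```text
K (-28, 0, 100) 40 tcp [0.3866 0.2826 0.1223] turn [-0.77 14.12 -0.47] shift after [0.38 0.42 7.37] before [2.17 0.51 7.05] world [-1.7   0.19 -7.2 ]
[-0.43690353  0.63169171 -0.46971837  2.06569295  0.66350886  0.54862713
  0.30205351]
```

>>> {"method": "step_arm", "body": {"steps": [[0, 0, 1, -0.3, 5, -0.2, -1], [0, 0, 1, -0.3, 5, -0.2, -1], [0, 0, 1, -0.2, 4.1, 0, -1], [0, 0, 0, 0, 0, 0, -1]]}}

```text
clock: 13.68
tool_pos: [0.4045, 0.2797, 0.1629]
eef_rot: [-0.067, 0.994, -0.006, -0.085]
contact_force: [-0.6, -0.1, -0.5]
opening: 0.998
finger_force: 0.0
```

```bash
python3 - <<'E'
from h import *
from v import *
from plant import r
go('K',(-28,0,100),40);go('K',(-28,0,25),40);
d={n:r.snapshot(n) for n in("scene","top")};pickle.dump(d,open("snap3.pkl","wb"))
comp(d,[("scene",340,110,110,120,5,0,0),("top",165,190,70,95,3,560,200)],"pics/c5.png")
E
```

```text
K (-28, 0, 100) 40 tcp [0.3866 0.2826 0.1223] turn [-0.03  0.17 -0.24] shift after [1.01 0.54 4.3 ] before [1.02 0.53 4.29] world [-1.8   0.29 -4.06]
K (-28, 0, 25) 40 tcp [0.4237 0.2878 0.0574] turn [-0.03  0.17 -0.24] shift after [-3.81  0.54 10.04] before [-3.78  0.56 10.05] world [  1.92   0.81 -10.55]
```

View pics/c5.png

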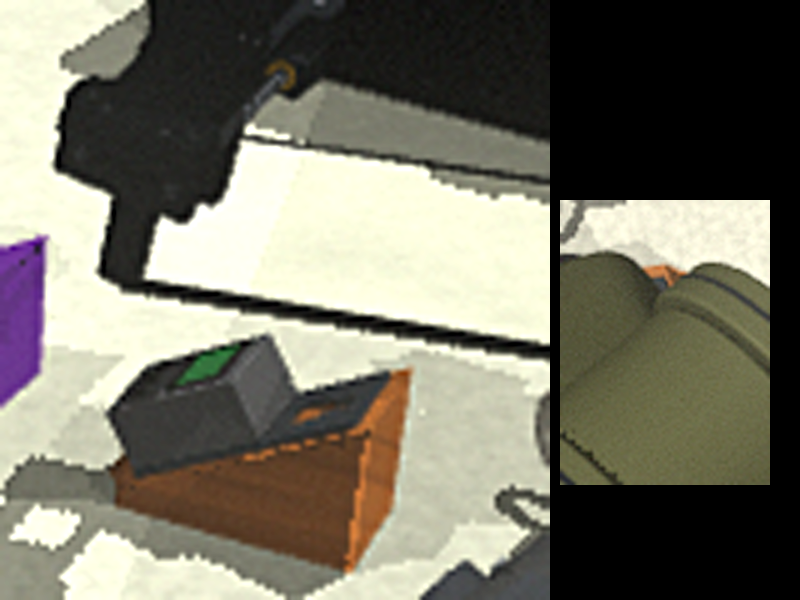

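```bash
python3 - <<'E'
from v import *
from h import F
d=pickle.load(open("snap3.pkl","rb"));o,Rd=F['K']
L=[(-65,-27,0),(-65,-27,40),(13,27,40),(13,-27,40),(65,27,4),(65,-27,4)]
print(((proj(d["scene"],Rd.apply(np.array(L)/1e3)+o)-[340,110]+.5)*5-.5).round().tolist())
print("seen 135,473 108,408 268,336 232,372 390,373 358,432")
kp=[("scene",l,np.array(u)) for l,u in zip(L,px([(135,473),(108,408),(268,336),(232,372),(390,373),(358,432)],340,110,5,0,0))]
d2=pickle.load(open("snap2.pkl","rb"))
L2=[(65,27,4),(65,-27,4),(30,0,4),(13,27,40),(13,-27,40)]
kp+=[("top",l,np.array(u)) for l,u in zip(L2,px([(567,335),(662,323),(629,380),(586,447),(679,431)],165,190,4,520,220))]
d["top"]=d2["top"]
fit(d,kp,[*o,.1378],R.from_euler('y',-30,degrees=True));print(o)
E
```

```text
[[135.0, 476.0], [103.0, 410.0], [271.0, 328.0], [232.0, 377.0], [388.0, 367.0], [352.0, 418.0]]
seen 135,473 108,408 268,336 232,372 390,373 358,432
[0.4627 0.2897 0.0508 0.1249]
[[0.2, 1.0], [-0.8, 0.7], [1.1, -1.1], [0.2, 1.5], [0.1, -0.5], [-1.0, -2.1], [0.7, 0.4], [0.0, -0.2], [0.7, 0.8], [-0.8, -0.7], [-0.9, -0.3]]
[0.4601, 0.2928, 0.0497]
```

>>> {"method": "step_arm", "body": {"steps": [[-1.9, 0.28, 0, 0, 0, -0.2, -1], [-1.9, 0.28, 0, 0, 0, 0, -1], [0, 0, 2, 0, 0, 0, -1], [0, 0, 2.5, 0, 0, 0, -1], [0, 0, 2.5, 0, 0, 0, -1], [0, 0, 1.5, 0, 0, 0, -1], [0, 0, 1, 0, 0, 0, -1], [0, 0, 0, 0, 0, 0, -1]]}}

```text
clock: 14.78
tool_pos: [0.4246, 0.289, 0.0633]
eef_rot: [-0.069, 0.994, -0.006, -0.085]
contact_force: [-0.0, -0.7, 0.4]
opening: 1.002
finger_force: 0.0
```

```bash
python3 - <<'E'
from h import *
from plant import r
go('K',(-28,0,25),40);s=r.get_state();print(s['q'],s['contact_force'])
E
```

```text
K (-28, 0, 25) 40 tcp [0.4237 0.2878 0.0574] turn [-0.04  0.22  0.1 ] shift after [ 0.   -0.11  0.61] before [ 0.01 -0.11  0.61] world [-0.09 -0.12 -0.6 ]
[-0.33806646  0.95643433 -0.52177293  1.876407    0.59343491  0.61985461
  0.49253948] [-0.01135177 -0.73933743  0.39244169]
```

>>> {"method": "step_arm", "body": {"steps": [[0, -0.1, 0.5, 0, 0, 0, -1], [0, 0, 0, 0, 0, 0, -1], [0, 0, 0, 0, 0, 0, 1], [0, 0, 0, 0, 0, 0, 1], [0, 0, 0, 0, 0, 0, 1], [0, 0, 0, 0, 0, 0, 1], [0, 0, 0, 0, 0, 0, 1]], "force": 40}}

```text
clock: 15.65
tool_pos: [0.4243, 0.2878, 0.0585]
eef_rot: [-0.069, 0.994, -0.006, -0.085]
contact_force: [0.2, 0.1, 1.2]
opening: 0.605
finger_force: 39.9
```

```bash
python3 - <<'E'
from h import *
from plant import r
go('K',(-28,0,25),40);s=r.get_state()
o,Rd=F['K'];print('TCP in display',Rd.inv().apply(s['tool_pos']-o)*1e3, 'alpha',(Rd.inv()*R.from_quat(s['eef_rot'])*Rx(-180)).as_rotvec(degrees=True),s['finger_force'])
E
```

```text
K (-28, 0, 25) 40 tcp [0.4237 0.2878 0.0574] turn [-0.02  0.23  0.07] shift after [0.04 0.   0.12] before [0.04 0.   0.12] world [-0.06 -0.01 -0.11]
TCP in display [-2.69470961e+01 -1.67812060e-02  2.56681948e+01] alpha [5.00315566e-03 3.97668912e+01 7.02111488e-02] 39.89231551531702
```

>>> {"method": "step_arm", "body": {"steps": [[0, 0, -0.5, 0, 0, 0, 1], [0, 0, -2, 0, 0, 0, 1], [0, 0, -4, 0, 0, 0, 1], [0, 0, -5, 0, 0, 0, 1], [0, 0, -5, 0, 0, 0, 1], [0, -3, 0, 0, 0, 0, 1], [0, -4.5, 0, 0, 0, 0, 1], [0, -4.5, 0, 0, 0, 0, 1]]}}

```text
clock: 16.65
tool_pos: [0.4684, 0.1713, 0.2211]
eef_rot: [-0.069, 0.994, -0.006, -0.085]
contact_force: [-0.0, -0.0, -1.9]
opening: 0.61
finger_force: 39.9
```

```bash
python3 - <<'E'
from h import *
from plant import r
go('P',(-57,0,86),39.8);go('P',(-57,0,126),39.8);s=r.get_state();print(s['q'],s['opening'],s['contact_force'])
E
```

```text
P (-57, 0, 86) 39.8 tcp [ 0.5461 -0.0101  0.1333] turn [  1.96 -34.79  14.77] shift after [ -5.15 -17.11  12.12] before [ -6.59 -19.04   7.79] world [  7.76 -18.14  -8.78]
P (-57, 0, 126) 39.8 tcp [ 0.5101 -0.0059  0.1502] turn [  1.96 -34.79  14.77] shift after [ -2.59 -17.11   9.05] before [ -2.84 -18.12   6.72] world [  4.16 -17.72  -7.09]
[-0.01431076  0.71805812 -0.68406731  1.8195751   0.44273745  0.94191826
  0.80970213] 0.6099730861430824 [-0.0450105  -0.02951324 -1.86959975]
```

>>> {"method": "step_arm", "body": {"steps": [[0, -2, 0, 0.25, -4.35, 1.85, 1], [0, -2, 0, 0.25, -4.35, 1.85, 1], [0, -2, 0, 0.25, -4.35, 1.85, 1], [0, -2, 0, 0.25, -4.35, 1.85, 1], [0, -2, 0, 0.25, -4.35, 1.85, 1], [0, -2, 0, 0.25, -4.35, 1.85, 1], [0, -2, 0, 0.25, -4.35, 1.85, 1], [0, -2, 0, 0.25, -4.35, 1.85, 1]]}}

```text
clock: 17.65
tool_pos: [0.4723, 0.0287, 0.2218]
eef_rot: [0.04, 0.984, -0.025, 0.171]
contact_force: [-0.4, -1.4, -2.5]
opening: 0.608
finger_force: 39.9
```

```bash
python3 - <<'E'
from h import *
from plant import r
go('P',(-57,0,86),39.8);go('P',(-57,0,66),39.8);s=r.get_state();print(s['q'],s['opening'],s['contact_force'])
E
```

```text
P (-57, 0, 86) 39.8 tcp [ 0.5461 -0.0101  0.1333] turn [-1.28 -5.35  2.29] shift after [-3.27 -3.   11.32] before [-4.19 -2.9  11.04] world [ 7.37 -3.88 -8.86]
P (-57, 0, 66) 39.8 tcp [ 0.5641 -0.0122  0.1248] turn [-1.28 -5.35  2.29] shift after [-4.55 -3.   12.86] before [-5.61 -2.92 12.45] world [ 9.17 -4.09 -9.7 ]
[-0.13585069  0.49729295 -0.17577081  2.34369085  1.60973145  0.23707343
 -0.3617168 ] 0.6076180010634451 [-0.37979882 -1.37089125 -2.52404782]
```

>>> {"method": "step_arm", "body": {"steps": [[0, -1, 0, -0.4, -1.8, 0.8, 1], [0, -1, 0, -0.4, -1.8, 0.8, 1], [-0.5, -1, 0, -0.4, -1.8, 0.7, 1], [-0.5, 0, 2.2, 0, 0, 0, 1], [-0.5, 0, 2.2, 0, 0, 0, 1], [-0.5, 0, 2.2, 0, 0, 0, 1], [-0.6, 0, 2.2, 0, 0, 0, 1], [-0.6, 0, 2.2, 0, 0, 0, 1]]}}

```text
clock: 18.65
tool_pos: [0.5453, -0.01, 0.1356]
eef_rot: [0.057, 0.974, -0.013, 0.217]
contact_force: [-0.5, -0.4, -2.6]
opening: 0.611
finger_force: 39.9
```

```bash
python3 - <<'E'
from h import *
from v import *
from plant import r
go('P',(-57,0,66),39.8);s=r.get_state();print(s['q'])
d={n:r.snapshot(n) for n in("scene","top")};pickle.dump(d,open("snap4.pkl","wb"))
comp(d,[("scene",300,180,110,120,5,0,0),("top",290,100,60,120,4,555,0)],"pics/c6.png")
E
```

```text
P (-57, 0, 66) 39.8 tcp [ 0.5641 -0.0122  0.1248] turn [-0.05 -0.05 -0.06] shift after [-1.26 -0.    1.78] before [-1.26 -0.    1.78] world [ 1.88 -0.22 -1.08]
[ 0.16260478  0.77701021 -0.46240224  2.29487472  2.21386683  0.5254542
 -0.84349412]
```

View pics/c6.png

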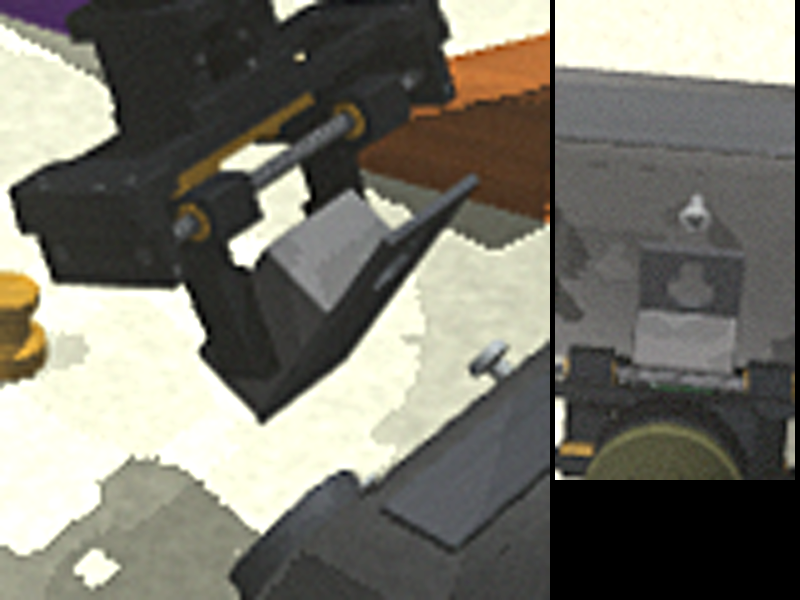

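```bash
python3 - <<'E'
from v import *
from h import F,Rx
from plant import r
d=pickle.load(open("snap4.pkl","rb"));s=r.get_state()
Rd=R.from_quat(s['eef_rot'])*Rx(-180)*Rx(-39.8)
for gx,gz in((-27,25.7),(-30,25.7),(-27,22.7)):
    o=s['tool_pos']-Rd.apply(np.array([gx,0,gz])/1e3)
    L=np.array([(30,0,4),(65,27,4),(65,-27,4),(13,27,40),(13,-27,40)])/1e3
    print(gx,gz,'top',((proj(d["top"],Rd.apply(L)+o)-[290,100]+.5)*4-.5+[555,0]).round().tolist())
    L=np.array([(-65,-27,0),(65,27,2),(13,27,40),(13,-27,40)])/1e3
    print('scene',((proj(d["scene"],Rd.apply(L)+o)-[300,180]+.5)*5-.5).round().tolist())
o,Rp=F['P']
print('screw front',((proj(d["top"],Rp.apply([[0,0,.015]])+o)-[290,100]+.5)*4-.5+[555,0]).round(),((proj(d["scene"],Rp.apply([[0,0,.0125]])+o)-[300,180]+.5)*5-.5).round())
E
echo "seen top hole 692,285 corners 641,243 742,255 ; 637,312 735,323 | scene 262,422 476,180 390,243? ; screw 695,214 | 490,358"
```

```text
-27 25.7 top [[688.0, 297.0], [637.0, 252.0], [743.0, 261.0], [630.0, 367.0], [732.0, 376.0]]
scene [[262.0, 426.0], [479.0, 177.0], [353.0, 186.0], [265.0, 246.0]]
-30 25.7 top [[688.0, 293.0], [637.0, 248.0], [743.0, 257.0], [630.0, 364.0], [732.0, 373.0]]
scene [[264.0, 423.0], [482.0, 172.0], [356.0, 182.0], [268.0, 242.0]]
-27 22.7 top [[687.0, 301.0], [637.0, 257.0], [742.0, 266.0], [629.0, 372.0], [732.0, 381.0]]
scene [[257.0, 421.0], [473.0, 171.0], [348.0, 181.0], [260.0, 241.0]]
screw front [[695. 222.]] [[491. 359.]]
seen top hole 692,285 corners 641,243 742,255 ; 637,312 735,323 | scene 262,422 476,180 390,243? ; screw 695,214 | 490,358
```

```bash
python3 - <<'E'
from h import *
go('P',(-59.5,1,44.7),39.8)
E
```

```text
P (-59.5, 1, 44.7) 39.8 tcp [ 0.5823 -0.0134  0.1136] turn [-0.08 -0.08 -0.14] shift after [-2.42  0.13  3.5 ] before [-2.42  0.14  3.49] world [ 3.66 -0.3  -2.14]
```

>>> {"method": "step_arm", "body": {"steps": [[-0.6, 0.05, 0.9, 0, 0, -0.1, 1], [-0.6, 0.05, 0.9, 0, 0, 0, 1], [-0.6, 0.05, 0.9, 0, 0, 0, 1], [-0.6, 0, 0.8, 0, 0, 0, 1], [0, 0, 0, 0, 0, 0, 1]]}}

```text
clock: 19.38
tool_pos: [0.5822, -0.0128, 0.1146]
eef_rot: [0.057, 0.974, -0.013, 0.218]
contact_force: [0.4, -0.8, -2.8]
opening: 0.614
finger_force: 39.9
```

```bash
python3 - <<'E'
from h import *
from v import *
from plant import r
s=r.get_state()
d={n:r.snapshot(n) for n in("scene","top")};pickle.dump(d,open("snap5.pkl","wb"))
comp(d,[("scene",350,190,75,75,8,0,0),("top",305,115,40,60,5,600,0)],"pics/c7.png")
go('P',(-59.5,1,44.7),39.8)
Rd=R.from_quat(s['eef_rot'])*Rx(-180)*Rx(-39.8)
o=s['tool_pos']-Rd.apply(np.array([-29.5,0,25.7])/1e3)
op,Rp=F['P']
def T(P):return ((proj(d["top"],P)-[305,115]+.5)*5-.5+[600,0]).round().tolist()
def S(P):return ((proj(d["scene"],P)-[350,190]+.5)*8-.5).round().tolist()
L=np.array([(30,0,2),(65,27,4),(65,-27,4),(65,27,0),(65,-27,0),(42,0,0),(18,0,0)])/1e3
print(T(Rd.apply(L)+o));print(S(Rd.apply(L)+o))
H=np.array([(0,0,15),(8.5,0,15),(-8.5,0,15),(0,8.5,15),(0,-8.5,15),(0,0,10)])/1e3
print('screw',T(Rp.apply(H)+op));print(S(Rp.apply(H)+op))
E
```

```text
P (-59.5, 1, 44.7) 39.8 tcp [ 0.5823 -0.0134  0.1136] turn [-0.05 -0.05  0.07] shift after [-0.05 -0.06  0.15] before [-0.05 -0.06  0.15] world [ 0.1  -0.07 -0.11]
[[695.0, 213.0], [632.0, 160.0], [762.0, 170.0], [633.0, 152.0], [762.0, 162.0], [696.0, 192.0], [694.0, 226.0]]
[[364.0, 462.0], [492.0, 321.0], [355.0, 428.0], [504.0, 333.0], [367.0, 441.0], [392.0, 441.0], [347.0, 495.0]]
screw [[700.0, 202.0], [700.0, 190.0], [699.0, 214.0], [680.0, 201.0], [719.0, 204.0], [701.0, 193.0]]
[[378.0, 487.0], [394.0, 468.0], [362.0, 506.0], [399.0, 470.0], [357.0, 504.0], [393.0, 503.0]]
```

View pics/c7.png

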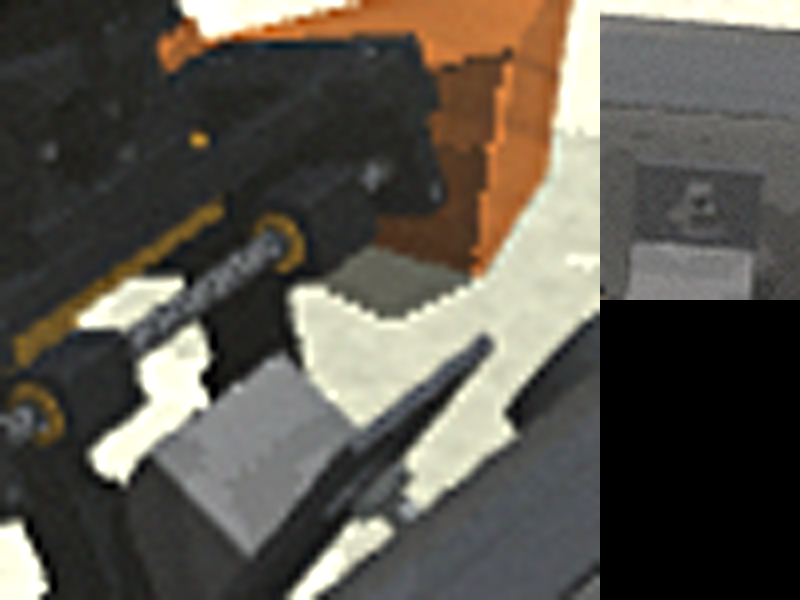

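The top crop shows the head through the hole at (700,205), about centred. I'll push in along the panel normal.

```bash
python3 - <<'E'
from h import *
go('P',(-59.5,0,35),39.8);go('P',(-59.5,0,27),39.8)
E
```

```text
P (-59.5, 0, 35) 39.8 tcp [ 0.5909 -0.0154  0.1095] turn [-0.05 -0.05  0.07] shift after [-0.67 -0.16  0.89] before [-0.67 -0.16  0.89] world [ 0.96 -0.27 -0.52]
P (-59.5, 0, 27) 39.8 tcp [ 0.5981 -0.0162  0.1061] turn [-0.05 -0.05  0.07] shift after [-1.19 -0.16  1.51] before [-1.19 -0.16  1.51] world [ 1.68 -0.36 -0.86]
```

>>> {"method": "step_arm", "body": {"steps": [[-0.2, -0.08, 0.25, 0, 0, 0, 1], [-0.2, -0.06, 0.25, 0, 0, 0, 1], [-0.2, 0, 0.25, 0, 0, 0, 1], [-0.1, 0, 0.13, 0, 0, 0, 1], [0, 0, 0, 0, 0, 0, 1]]}}

```text
clock: 20.1
tool_pos: [0.5914, -0.0153, 0.1097]
eef_rot: [0.056, 0.974, -0.013, 0.218]
contact_force: [-0.6, 1.6, -2.6]
opening: 0.612
finger_force: 39.9
```

```bash
cat > q.py <<'E'
from h import *
from plant import r
s=r.get_state();o,Rp=F['P']
print('TCP in panel',(Rp.inv().apply(s['tool_pos']-o)*1e3).round(1),'F panel',Rp.inv().apply(s['contact_force']).round(1),s['contact_force'].round(1))
Rt=R.from_quat(s['eef_rot']);print('rot err',(Rp.inv()*Rt*Rx(-180)*Rx(-39.8)).as_rotvec(degrees=True).round(2),s['opening'],s['clock'])
for n,v in(('panel x',[1,0,0]),('panel z',[0,0,1])): print(n,'in tool',Rt.inv().apply(Rp.apply(v)).round(2))
E
python3 q.py
```

```text
TCP in panel [-59.1   0.2  34.6] F panel [-2.7  1.6 -0.4] [-0.6  1.6 -2.6]
rot err [0.   0.03 0.08] 0.612323322870278 20.1
panel x in tool [-0.77 -0.   -0.64]
panel z in tool [ 0.64  0.   -0.77]
```

>>> {"method": "step_arm", "body": {"steps": [[-0.16, 0, 0.2, 0, 0, 0, 1], [-0.16, 0, 0.2, 0, 0, 0, 1], [-0.13, 0, 0.15, 0, 0, 0, 1], [0, 0, 0, 0, 0, 0, 1]]}}

```text
clock: 20.6
tool_pos: [0.5977, -0.0161, 0.1067]
eef_rot: [0.056, 0.974, -0.013, 0.217]
contact_force: [-0.6, -0.1, -1.5]
opening: 0.611
finger_force: 39.9
```

```bash
python3 q.py
```

```text
TCP in panel [-59.1   0.1  27.6] F panel [-1.6 -0.1 -0.1] [-0.6 -0.1 -1.5]
rot err [-0.    0.03  0.08] 0.610851567138774 20.6
panel x in tool [-0.77 -0.   -0.64]
panel z in tool [ 0.64 -0.   -0.77]
```

>>> {"method": "step_arm", "body": {"steps": [[-0.08, 0, 0.1, 0, 0, 0, 1], [-0.06, 0, 0.08, 0, 0, 0, 1], [0, 0, 0, 0, 0, 0, 1]]}}

```text
clock: 20.98
tool_pos: [0.5978, -0.0161, 0.1066]
eef_rot: [0.056, 0.975, -0.013, 0.217]
contact_force: [-10.4, 0.1, 13.8]
opening: 0.61
finger_force: 39.9
```

```bash
python3 q.py
```

```text
TCP in panel [-59.2   0.1  27.5] F panel [ 8.2 -1.1 15.2] [-10.4   0.1  13.8]
rot err [0.02 0.11 0.09] 0.6102382150309843 20.975
panel x in tool [-0.77 -0.   -0.64]
panel z in tool [ 0.64  0.   -0.77]
```

>>> {"method": "step_arm", "body": {"steps": [[0.1, 0, -0.12, 0, 0, 0, 1], [0.23, 0, 0.19, 0, 0, 0, 1], [0.23, 0, 0.19, 0, 0, 0, 1], [0.23, 0, 0.19, 0, 0, 0, 1], [0, 0, 0, 0, 0, 0, 1]]}}

```text
clock: 21.6
tool_pos: [0.5939, -0.0153, 0.0982]
eef_rot: [0.056, 0.974, -0.013, 0.217]
contact_force: [-5.1, 0.7, 3.6]
opening: 0.611
finger_force: 39.9
```

```bash
python3 q.py
```

```text
TCP in panel [-68.5   0.4  27.6] F panel [1.1 0.1 6.2] [-5.1  0.7  3.6]
rot err [0.05 0.08 0.08] 0.6110418550369099 21.6
panel x in tool [-0.77 -0.   -0.64]
panel z in tool [ 0.64  0.   -0.77]
```

>>> {"method": "step_arm", "body": {"steps": [[0.23, 0, 0.19, 0, 0, 0, 1], [0.23, 0, 0.19, 0, 0, 0, 1], [0.23, 0, 0.19, 0, 0, 0, 1], [0.08, 0, 0.06, 0, 0, 0, 1], [0, 0, 0, 0, 0, 0, 1]]}}

```text
clock: 22.22
tool_pos: [0.5899, -0.0148, 0.0895]
eef_rot: [0.056, 0.974, -0.013, 0.217]
contact_force: [-5.3, 1.0, 6.5]
opening: 0.61
finger_force: 39.9
```

```bash
python3 q.py
```

```text
TCP in panel [-78.1   0.5  27.5] F panel [3.6 0.4 7.6] [-5.3  1.   6.5]
rot err [0.05 0.05 0.08] 0.6101295944273923 22.225
panel x in tool [-0.77 -0.   -0.64]
panel z in tool [ 0.64  0.   -0.77]
```

>>> {"method": "step_arm", "body": {"steps": [[0.08, 0, 0.06, 0, 0, 0, 1], [0.08, 0, 0.06, 0, 0, 0, 1], [0.08, 0, 0.06, 0, 0, 0, 1], [0, 0, 0, 0, 0, 0, 1]]}}

```text
clock: 22.72
tool_pos: [0.5896, -0.0147, 0.0888]
eef_rot: [0.056, 0.974, -0.013, 0.219]
contact_force: [-8.5, 0.5, 20.3]
opening: 0.611
finger_force: 39.9
```

```bash
python3 q.py
```

```text
TCP in panel [-78.9   0.5  27.5] F panel [14.8 -0.5 16.3] [-8.5  0.5 20.3]
rot err [ 0.03 -0.19  0.1 ] 0.6109106067893263 22.725
panel x in tool [-0.77 -0.   -0.64]
panel z in tool [ 0.64  0.   -0.77]
```

>>> {"method": "step_arm", "body": {"steps": [[0.03, 0, -0.12, 0, 0, 0, 1], [0, 0, 0, 0, 0, 0, 1], [0, 0, 0, 0, 0, 0, -1], [0, 0, 0, 0, 0, 0, -1], [0, 0, 0, 0, 0, 0, -1], [0, 0, 0, 0, 0, 0, -1], [0, 0, 0, 0, 0, 0, -1]]}}

```text
clock: 23.6
tool_pos: [0.5881, -0.015, 0.0875]
eef_rot: [0.056, 0.974, -0.013, 0.217]
contact_force: [-0.3, 0.5, 0.4]
opening: 1.001
finger_force: 0.0
```

>>> {"method": "step_arm", "body": {"steps": [[0, 0, -1, 0, 0, 0, -1], [0, 0, -2, 0, 0, 0, -1], [0, 0, -3, 0, 0, 0, -1], [0, 0, -4, 0, 0, 0, -1], [0, 0, -4, 0, 0, 0, -1], [3, 0, -3, 0, 0, 0, -1], [3, 0, -3, 0, 0, 0, -1], [0, 0, 0, 0, 0, 0, -1]]}}

```text
clock: 24.6
tool_pos: [0.4467, 0.0015, 0.2441]
eef_rot: [0.055, 0.974, -0.013, 0.217]
contact_force: [-0.0, -0.0, 0.1]
opening: 1.001
finger_force: 0.0
```

```bash
python3 - <<'E'
from v import *
from plant import r
print(r.get_state()['contact_force'])
d={n:r.snapshot(n) for n in("scene","top")};pickle.dump(d,open("snap6.pkl","wb"))
comp(d,[("scene",300,190,160,180,3,0,0),("top",265,110,140,100,3,485,0),("scene",160,120,350,300,0.85,490,310)],"pics/c8.png")
E
```

```text
[-0.02086654 -0.00574622  0.06504373]
```

View pics/c8.png

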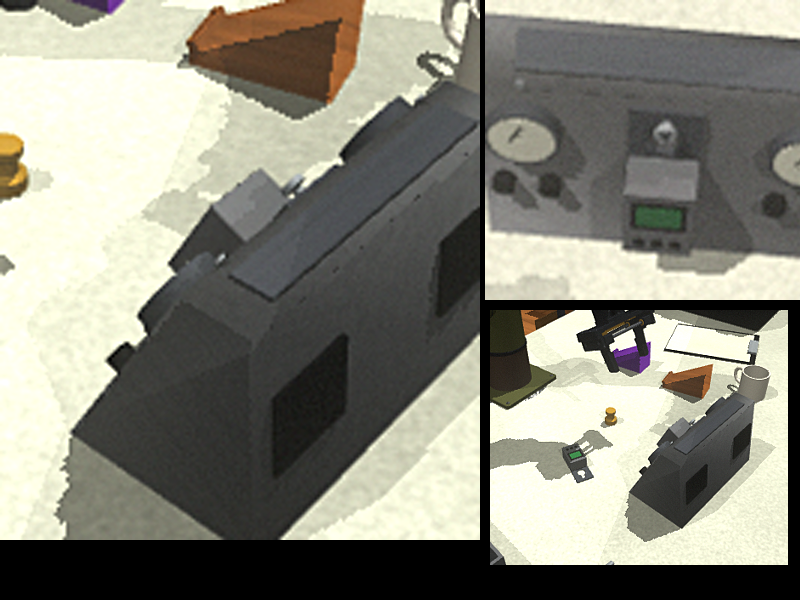

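```bash
python3 - <<'E'
from v import *
from h import F
d=pickle.load(open("snap6.pkl","rb"));o,Rp=F['P']
L=(np.array([(65,27,4),(65,-27,4),(13,27,40),(13,-27,40),(-65,27,40),(51.5,0,15)])-[51.5,0,0])/1e3
print(((proj(d["top"],Rp.apply(L)+o)-[265,110]+.5)*3-.5+[485,0]).round().tolist())
L=(np.array([(13,27,40),(13,-27,40),(-65,-27,40)])-[51.5,0,0])/1e3
print(((proj(d["scene"],Rp.apply(L)+o)-[300,190]+.5)*3-.5).round().tolist())
E
echo "seen top 629,110 708,116 628,157 700,163 625,245? 665,135 | scene 262,170"
```

```text
[[629.0, 109.0], [704.0, 115.0], [624.0, 193.0], [697.0, 199.0], [623.0, 251.0], [665.0, 136.0]]
[[263.0, 167.0], [212.0, 206.0], [167.0, 265.0]]
seen top 629,110 708,116 628,157 700,163 625,245? 665,135 | scene 262,170
```

The display's corners match the predicted home pose to within about one image pixel: upright, flat, and with the screw at the slot's end. Handing in.

```bash
python3 -c "
from plant import r
print(r.finish_job())"
```

```text
the job is handed in; nothing more can be done
None
```

The job is handed in: I parked the larger display on the wooden wedge, re-gripped it, hung it on the console screw and drew it down to the slot's end; after letting go it hung upright and flat at about 25 s, and I did not touch the mug, wrench or fitting.

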